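Kit the instrument parts into their nests

TASK

Kit the next instrument: put each of the four loose parts (large round pressure gauge, small round brass regulator, oblong power converter, square solenoid valve) into the grey nest whose pocket matches it in shape and size. Each part ends upright, the same way up as it starts, and fully down on the floor of its own pocket, let go; lower them in gently, do not drop them.

Things in the scene. Friction and masses are not known exactly. Their poses are not given: they have to be found in the camera images.
- gauge: Pressure gauge lying dial up: dark steel cylinder 54 mm diameter, 36 mm high, straight sides, white dial with a needle on top. About 0.22 kg. Origin: centre of underside, z up. Starts upright on the table, any spot and yaw. In its pocket about 6 mm stay free all round, too little for fingertips: grip 10 mm or more above its underside.
- regulator: Small brass flow regulator, upright: straight cylinder 34 mm diameter up to 34 mm, then a steel stem 22 mm diameter, 42 mm high over all. About 0.16 kg. Origin: centre of underside, z up. Starts upright on the table, any spot and yaw. In its pocket about 6 mm stay free all round, too little for fingertips: grip 10 mm or more above its underside.
- converter: Oblong aluminium power converter, 84 (its x) x 40 (its y) x 36 mm high, vertical sides, fins and a black terminal strip on top. About 0.2 kg. Origin: centre of underside, z up. Starts upright on the table, any spot and yaw. In its pocket about 6 mm stay free all round, too little for fingertips: grip 10 mm or more above its underside.
- valve: Square solenoid valve, 40 x 40 mm (its x, y), vertical sides up to 38 mm: aluminium foot, black coil; steel nut on top, 44 mm high over all. About 0.24 kg. Origin: centre of underside, z up. Starts upright on the table, any spot and yaw. In its pocket about 6 mm stay free all round, too little for fingertips: grip 10 mm or more above its underside.
- nest_large_round: Fixed grey block 120 (its x) x 90 x 10 mm high, all four nests alike outside. In the middle of its top a dark-floored pocket, round, 66 mm diameter, 6 mm deep: floor 4 mm, rim 10 mm above the table. Origin: centre of underside, below the pocket's centre, z up. Any spot on the bench; its x is within 0.36 rad of the world y axis.
- nest_small_round: Fixed grey block 120 (its x) x 90 x 10 mm high, all four nests alike outside. In the middle of its top a dark-floored pocket, round, 46 mm diameter, 6 mm deep: floor 4 mm, rim 10 mm above the table. Origin: centre of underside, below the pocket's centre, z up. Any spot on the bench; its x is within 0.36 rad of the world y axis.
- nest_oblong: Fixed grey block 120 (its x) x 90 x 10 mm high, all four nests alike outside. In the middle of its top a dark-floored pocket, oblong, 96 (its x) x 52 mm (its y), 6 mm deep: floor 4 mm, rim 10 mm above the table. Origin: centre of underside, below the pocket's centre, z up. Any spot on the bench; its x is within 0.36 rad of the world y axis.
- nest_square: Fixed grey block 120 (its x) x 90 x 10 mm high, all four nests alike outside. In the middle of its top a dark-floored pocket, square, 52 x 52 mm (its x, y), 6 mm deep: floor 4 mm, rim 10 mm above the table. Origin: centre of underside, below the pocket's centre, z up. Any spot on the bench; its x is within 0.36 rad of the world y axis.

How it is judged:
By the outcome, as a careful person would: the job done as asked, in the order asked, and still so for the second after the job is handed in, with the robot touching nothing.
It also fails if it takes over 99 s, if anything falls off the work surface, if the arm or the gripper's body presses on something with over 40 N, if the wrist force passes 120 N, or if a joint passes its speed limit or range.

ROBOT

A 6-joint arm with a two-finger parallel gripper is mounted at the origin on the work surface. World frame = base frame: x ahead of the robot, y to its left, z up, the work surface at z = 0. Lengths are in m, angles in rad, forces in N, time in s.
With the tool pointing down it reaches from about 0.425 to 1.125 m from the base axis. Payload 14.9 kg.
Tool frame: the origin (TCP) lies midway between the tips of the shut fingers; the grasp point (between the pads) lies 19 mm behind it; z points along the fingers, y is the line along which they close (so a half turn about z gives the same grasp; the last joint's range is limited). The gripper opens to 91 mm and grips with 3 to 60 N. Pads are 32 mm wide; open, the fingers measure 118 mm over their backs; the gripper's body (76 mm by 178 mm) begins 60 mm behind the grasp point.
Start: joints at [1.138, 0.379, 1.734, -0, 1.028, -0.033], TCP at [0.272, 0.645, 0.214] pointing down, gripper open.
Joint ranges: [-2.77, 2.77], [-0.74, 2.19], [0, 2.66], [-1.06, 4.2], [0.31, 2.87], [-3.08, 3.08]. Speed limits (rad/s): [1.89, 1.89, 2.39, 3.14, 3.14, 3.14].

INTERFACE

Orientations are given as a rotation vector (axis times angle).
In Python, from bench import state, capture, camera_params, close_job, boxes_of, masks_of gives the robot as it stands.
- The arm moves only by the tool play_rows, never from a script. Its argument "series" is a list of rows, each an object of numbers: "tx", "ty", "tz": the shift along the tool's x, y, z normalised to -1 to 1, where 1 is 15 cm; "wx", "wy", "wz": the turn, a rotation vector about the tool's x, y, z normalised to -1 to 1, where 1 is pi/2 rad; "jaw": the opening, from 0 (shut) to 1 (fully open). In form: [{"tx": .., "ty": .., "tz": .., "wx": .., "wy": .., "wz": .., "jaw": ..}, ...]. A call has 1 to 8 rows; each row is the pose to reach, as a shift and turn from the pose commanded when the call began, along the tool's axes at that moment; what a row does not reach only later rows make up. A row lasts 1/8 s, in which the tool goes at most 62.5 mm and 10.7 degrees, less where a joint would pass 70% of its speed; a pose out of reach is approached as far as the arm can. A call with a number of a shift or a turn outside -1 to 1 is refused whole. A call with a gripper value outside its range is refused whole. The fingers move at their own pace and stop on an object; the grip force is fixed at half the most. Time passes only in rows, so rows that repeat a pose let the fingers close. It gives the time, the measured TCP pose, the force, the opening and the grip force at its end, in the units of the state.
- state(): the state, without advancing time (a new reading comes with each control period).
- capture(name): name is "scene" or "top"; returns the picture (420x560x3 uint8, blue, green, red); there is no depth.
- camera_params(name): a dict with "mtx" (3x3 intrinsics, pixels), "dist_coeffs" ([k1, k2, p1, p2, k3] as OpenCV has them; the pictures are not rectified), "position" and "orientation" of the camera in the world. Camera axes: x right, y down, z forward; pixel columns grow to the right and rows downward; lengths in m; the calibration is good to about 2 mm. A picture is of the moment at which its call begins. camera_params takes no time and is no camera call.
- close_job(): hands the job in; it is judged then, once.
Trained networks look in the newest picture that a camera, given by its name, has taken for a name from the list of things; names that differ only in an ending like _2 or _b are one class to them, and where a whole thing is asked for, a point or a joint stands for the part that bears it (a point fixed in the world has none). Each returns a list of dicts, best first, with "p" (0 to 1); they miss things now and then, are a little off and sometimes report something else, mostly with a low value. They report only what shows in the picture. A call takes as long as a camera call.
- boxes_of(camera, label): "centre" ([x, y, z] in m, in world coordinates, good to about 4 mm: the middle of the surface that is visible of it).
- masks_of(camera, label): "mask" (420x560 bool, what is visible of it).
The state is a dict: "t": time; "joints": joint angles; "qvel": joint speeds; "joint_torque": joint torques, N m; "tool_pos": TCP position; "ee_rot": TCP orientation; "contact_force": force on the tool from outside, world axes, zero at the start; "torque": the same for the moment, N m; "gripper_width": finger opening in m; "finger_force": force on a finger pad.
Only numpy, scipy, OpenCV 4.12 (cv2) and the standard library are available. Lean on these libraries where they do the work, as an engineer would, in place of code of your own. Each camera call takes 0.05 s, during which the arm holds its last target. There are 200 camera calls.

## Working session

There is one attempt and no reset: what is moved stays moved. The work goes in short steps, Python scripts to look and compute and a tool call to move; the robot and the scene stay as the last step left them, time stands still between calls to the robot, and variables do not carry over. Pictures are saved under pics/ and viewed, at most 14 in all, crops included, and the job is handed in when it is done.

Besides the shell and the picture viewer there is one more tool, called after "Request:" by a JSON object that holds its "fn" and its "kwargs", one argument or row to a line. play_rows: Moves the arm, as the interface text tells. Its arguments: {"type":"object","properties":{"series":{"type":"array"}},"required":["series"]}

```bash
mkdir -p pics; ls
python3 - <<'E'
from bench import *
import cv2
s=state();print(s)
for c in("scene","top"):
    cv2.imwrite(f"pics/{c}0.png",capture(c)); p=camera_params(c);print(c,p)
    for l in "gauge regulator converter valve nest_large_round nest_small_round nest_oblong nest_square".split():
        print(l,[(round(float(d["p"]),2),[round(float(v),3) for v in d["centre"]]) for d in boxes_of(c,l)][:3])
E
```

```text
pics
{'t': 0.0, 'joints': array([ 1.13770243e+00,  3.79436730e-01,  1.73480918e+00, -3.57130512e-05,
        1.02849225e+00, -3.32986738e-02]), 'qvel': array([ 2.63234836e-05,  4.15886670e-05,  2.12227935e-03, -1.42191149e-03,
        2.92425398e-04, -7.23229693e-04]), 'joint_torque': array([-1.39699870e-03, -7.63715959e+01, -4.34353137e+01,  6.49473374e-02,
        4.24424547e-02, -1.28064758e-04]), 'tool_pos': array([0.27229783, 0.64441507, 0.21325449]), 'ee_rot': array([-6.23747707e-01, -3.07880883e+00,  1.76162658e-03]), 'contact_force': array([-1.08263308,  0.09800102, -0.06582355]), 'torque': array([ 0.01901581, -0.01088891,  0.00225704]), 'finger_force': 0.0, 'gripper_width': 0.09103827766145389}
scene {'mtx': array([[499.12947499,   0.        , 285.67298219],
       [  0.        , 499.12947499, 201.79936897],
       [  0.        ,   0.        ,   1.        ]]), 'dist_coeffs': array([-0.03546273,  0.        ,  0.        ,  0.        ,  0.        ]), 'position': array([ 1.2330602 , -0.41958094,  0.78854375]), 'orientation': array([-2.07938517, -1.12367088,  0.52728751])}
gauge 
[... 459 characters left out ...]
5138924,   0.        , 277.88216678],
       [  0.        , 434.35138924, 215.84110515],
       [  0.        ,   0.        ,   1.        ]]), 'dist_coeffs': array([-0.12167225,  0.        ,  0.        ,  0.        ,  0.        ]), 'position': array([0.43502077, 0.0145367 , 1.01600343]), 'orientation': array([-2.19314965,  2.14816584, -0.1370309 ])}
gauge [(0.56, [0.475, -0.199, 0.035])]
regulator [(0.61, [0.641, -0.094, 0.009]), (0.47, [0.459, 0.188, 0.037])]
converter []
valve [(0.86, [0.61, 0.296, 0.035])]
nest_large_round [(0.87, [0.64, -0.095, 0.009])]
nest_small_round [(0.84, [0.632, 0.106, 0.011])]
nest_oblong [(0.92, [0.461, -0.386, 0.01])]
nest_square [(0.91, [0.642, -0.296, 0.009])]
```

View pics/top0.png

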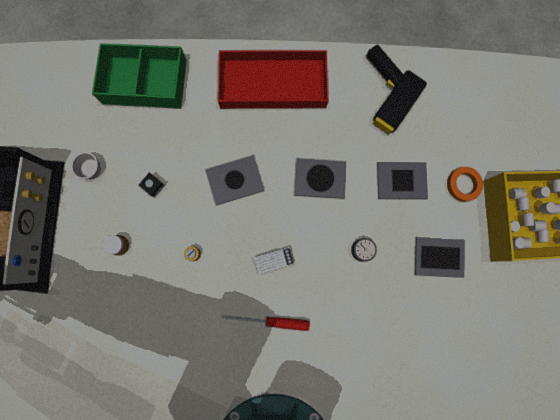

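View pics/scene0.png

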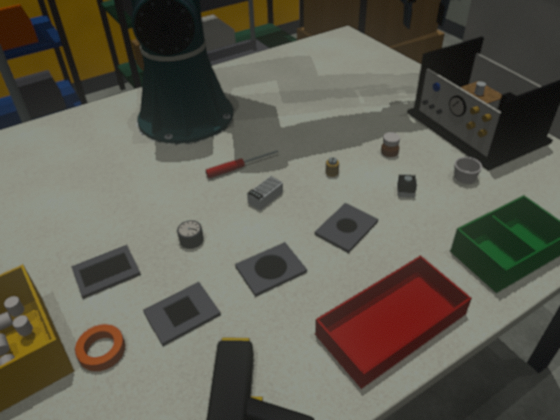

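Top picture: valve at (152,184), regulator (193,253), converter (274,260), gauge (364,249). The nests are small round (234,180), large round (320,178), square (402,180) and oblong (440,257). The parts stand apart from the other objects. Next I fit poses to the masks from both cameras.

```bash
cat > h.py <<'E'
import numpy as np, cv2
from scipy.optimize import minimize
from scipy.spatial.transform import Rotation as R
from bench import *
def proj(c,P):
    p=camera_params(c); Rw=R.from_rotvec(p["orientation"]).as_matrix().T
    return cv2.projectPoints(np.float64(P),cv2.Rodrigues(Rw)[0],-Rw@p["position"],p["mtx"],p["dist_coeffs"])[0][:,0]
a=np.linspace(0,2*np.pi,40,endpoint=False)
cyl=lambda d,z0,z1:np.vstack([np.c_[d/2*np.cos(a),d/2*np.sin(a),0*a+z] for z in(z0,z1)])
box=lambda x,y,h:np.array([[i*x/2,j*y/2,k*h] for i in(-1,1) for j in(-1,1) for k in(0,1)])
S={"gauge":cyl(.054,0,.036),"regulator":np.vstack([cyl(.034,0,.034),cyl(.022,.034,.042)]),
"converter":box(.084,.04,.036),"valve":np.vstack([box(.04,.04,.038),cyl(.02,.038,.044)])}
for n in"large_round small_round oblong square".split():S["nest_"+n]=box(.12,.09,.01)
def place(l,q):return S[l]@R.from_euler("z",q[2]).as_matrix().T+[q[0],q[1],q[3] if len(q)>3 else 0]
def best(c,l,xy):
    m=[d["mask"] for d in masks_of(c,l)]; u=proj(c,[[*xy,.02]])[0]
    m=[k for k in m if k.any() and np.linalg.norm(np.argwhere(k).mean(0)[::-1]-u)<15]
    return m[0] if m else None
def fit(l,q0,masks,K=4,z=0,yaws=None):
    def loss(q):
        t=0
        for c,m in masks.items():
            h=cv2.convexHull(np.float32(proj(c,place(l,[*q,z]))))
            M=cv2.resize(m.astype(np.uint8),None,fx=K,fy=K,interpolation=cv2.INTER_NEAREST)
            I=np.zeros_like(M);cv2.fillConvexPoly(I,np.int32(np.round(((h+.5)*K-.5)*16)),1,shift=4)
            t+=1-(I&M).sum()/(I|M).sum()
        return t/len(masks)
    if yaws is None: yaws=[0] if l in("gauge","regulator") else np.arange(0,np.pi,np.pi/6)
    r=[minimize(loss,[q0[0],q0[1],y],method="Nelder-Mead",options=dict(initial_simplex=np.array([q0[0],q0[1],y])+[[0,0,0],[.01,0,0],[0,.01,0],[0,0,.2]],xatol=1e-4,fatol=1e-4,maxfev=90)) for y in yaws]
    b=min(r,key=lambda v:v.fun); return b.x,b.fun
E
python3 - <<'E'
from h import *
import json
G=dict(gauge=(.48,-.2),regulator=(.46,.188),converter=(.455,-.002),valve=(.613,.293),nest_large_round=(.643,-.096),nest_small_round=(.635,.102),nest_oblong=(.462,-.385),nest_square=(.643,-.297))
im={c:capture(c) for c in("scene","top")};out={}
for l,g in G.items():
    ms={c:m for c in("scene","top") if (m:=best(c,l,g)) is not None}
    out[l]=[fit(l,g,{c:m}) for c,m in ms.items()] ; q,f=fit(l,g,ms) if ms else (np.r_[g,0],9)
    print(l,q.round(4),round(f,3),[(c,*r[0].round(4),round(r[1],3)) for c,r in zip(ms,out[l])])
    out[l]=q.tolist()
    for c in im: cv2.polylines(im[c],[np.int32(cv2.convexHull(np.float32(proj(c,place(l,q))))*16)],True,(0,255,0),1,shift=4)
json.dump(out,open("poses.json","w"))
a=cv2.resize(im["top"][140:290,120:480],None,fx=2.2,fy=2.2,interpolation=2);b=cv2.resize(im["scene"][120:350,60:430],(792,492-232),interpolation=2)
cv2.imwrite("pics/fit.png",np.vstack([a,b]))
E
```

```text
gauge [ 0.4733 -0.199   0.2484] 0.048 [('scene', np.float64(0.4737), np.float64(-0.1995), np.float64(0.2687), np.float64(0.044)), ('top', np.float64(0.4731), np.float64(-0.1986), np.float64(0.1484), np.float64(0.047))]
regulator [0.4568 0.1951 0.0185] 0.112 [('scene', np.float64(0.4574), np.float64(0.1942), np.float64(-0.0291), np.float64(0.066)), ('top', np.float64(0.4563), np.float64(0.1963), np.float64(0.1334), np.float64(0.138))]
converter [0.4451 0.0076 1.8899] 0.1 [('scene', np.float64(0.4468), np.float64(0.0044), np.float64(1.9044), np.float64(0.099)), ('top', np.float64(0.4447), np.float64(0.0091), np.float64(1.8937), np.float64(0.084))]
valve [0.6133 0.2992 0.9078] 0.09 [('scene', np.float64(0.6133), np.float64(0.2995), np.float64(0.8636), np.float64(0.096)), ('top', np.float64(0.6132), np.float64(0.2984), np.float64(0.9343), np.float64(0.071))]
nest_large_round [ 0.6423 -0.0968  1.5341] 0.053 [('scene', np.float64(0.6427), np.float64(-0.0977), np.float64(1.531), np.float64(0.034)), ('top', np.float64(0.6413), np.float64(-0.0953), np.float64(1.5205), np.float64(0.055))]
nest_small_round [ 0.6333  0.1053 -1.2378] 0.052 [('scene', np.float64(0.6348), np.float64(0.1041), np.float64(1.8924), np.float64(0.037)), ('top', np.float64(0.632), np.float64(0.1059), np.float64(1.9016), np.float64(0.036))]
nest_oblong [ 0.459  -0.3855  1.5173] 0.048 [('scene', np.float64(0.4599), np.float64(-0.386), np.float64(1.5391), np.float64(0.036)), ('top', np.float64(0.4584), np.float64(-0.3852), np.float64(1.5067), np.float64(0.045))]
nest_square [ 0.6426 -0.2965  1.5942] 0.051 [('scene', np.float64(0.6436), np.float64(-0.2967), np.float64(1.606), np.float64(0.037)), ('top', np.float64(0.6409), np.float64(-0.2959), np.float64(1.6035), np.float64(0.045))]
```

View pics/fit.png

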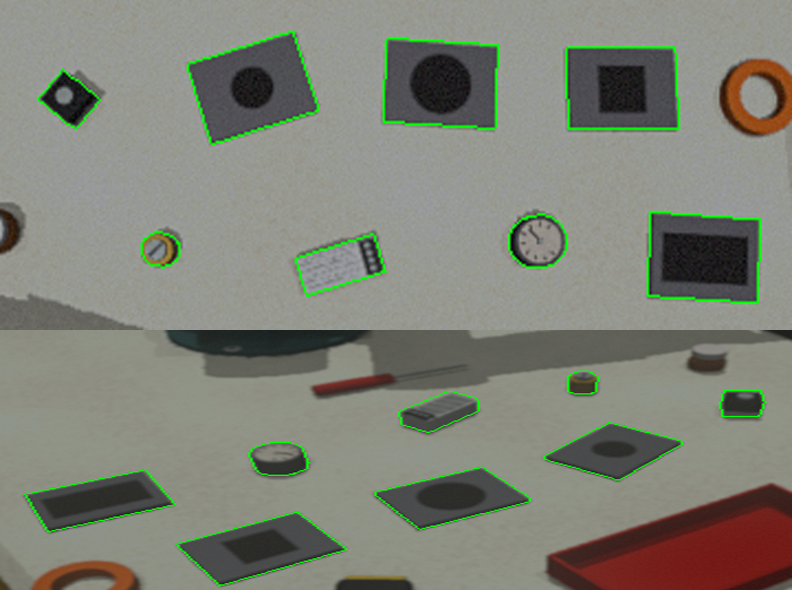

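The fits match the pictures well, with the two cameras within about 1–3 mm of each other. Plan: regulator, valve, gauge, converter. I start by turning the tool square to the world axes while approaching.

Request:
{"fn": "play_rows", "kwargs": {
  "series": [
    {"tx":-0.3,"ty":-0.3,"tz":0,"wx":0,"wy":0,"wz":0.745,"jaw":0.8},
    {"tx":-0.6,"ty":-0.6,"tz":0,"wx":0,"wy":0,"wz":0.745,"jaw":0.8},
    {"tx":-1,"ty":-1,"tz":0,"wx":0,"wy":0,"wz":0.745,"jaw":0.8},
    {"tx":-1,"ty":-1,"tz":0,"wx":0,"wy":0,"wz":0.745,"jaw":0.8},
    {"tx":-1,"ty":-1,"tz":0,"wx":0,"wy":0,"wz":0.745,"jaw":0.8},
    {"tx":-1,"ty":-1,"tz":0,"wx":0,"wy":0,"wz":0.745,"jaw":0.8},
    {"tx":-1,"ty":-1,"tz":0,"wx":0,"wy":0,"wz":0.745,"jaw":0.8},
    {"tx":-1,"ty":-1,"tz":0,"wx":0,"wy":0,"wz":0.745,"jaw":0.8}
  ]
}}

```text
t: 2.8
tool_pos: [0.3523, 0.4483, 0.214]
ee_rot: [-2.22, -2.223, -0.0]
contact_force: [-0.0, 0.3, -1.0]
gripper_width: 0.0729
finger_force: 0.0
```

Request:
{"fn": "play_rows", "kwargs": {
  "series": [
    {"tx":-0.5,"ty":0.35,"tz":0.2,"wx":0,"wy":0,"wz":0,"jaw":0.7},
    {"tx":-1,"ty":0.698,"tz":0.4,"wx":0,"wy":0,"wz":0,"jaw":0.7},
    {"tx":-1,"ty":0.698,"tz":0.5,"wx":0,"wy":0,"wz":0,"jaw":0.7},
    {"tx":-1,"ty":0.698,"tz":0.5,"wx":0,"wy":0,"wz":0,"jaw":0.7}
  ]
}}

```text
t: 3.3
tool_pos: [0.4575, 0.2957, 0.1373]
ee_rot: [-2.222, -2.22, 0.004]
contact_force: [0.5, 1.0, 0.4]
gripper_width: 0.064
finger_force: 0.0
```

Request:
{"fn": "play_rows", "kwargs": {
  "series": [
    {"tx":-0.4,"ty":0,"tz":0,"wx":0,"wy":0,"wz":0,"jaw":0.7},
    {"tx":-0.69,"ty":0,"tz":0.2,"wx":0,"wy":0,"wz":0,"jaw":0.7},
    {"tx":-0.69,"ty":0,"tz":0.4,"wx":0,"wy":0,"wz":0,"jaw":0.7},
    {"tx":-0.69,"ty":0,"tz":0.4,"wx":0,"wy":0,"wz":0,"jaw":0.7},
    {"tx":-0.69,"ty":0,"tz":0.4,"wx":0,"wy":0,"wz":0,"jaw":0.7}
  ]
}}

```text
t: 3.92
tool_pos: [0.4577, 0.1957, 0.08]
ee_rot: [2.219, 2.223, 0.002]
contact_force: [0.1, 0.0, 1.0]
gripper_width: 0.0644
finger_force: 0.0
```

Request:
{"fn": "play_rows", "kwargs": {
  "series": [
    {"tx":0,"ty":0,"tz":0.2,"wx":0,"wy":0,"wz":0,"jaw":0.7},
    {"tx":0,"ty":0,"tz":0.44,"wx":0,"wy":0,"wz":0,"jaw":0.7},
    {"tx":0,"ty":0,"tz":0.44,"wx":0,"wy":0,"wz":0,"jaw":0.7},
    {"tx":0,"ty":0,"tz":0.44,"wx":0,"wy":0,"wz":0,"jaw":0.3},
    {"tx":0,"ty":0,"tz":0.44,"wx":0,"wy":0,"wz":0,"jaw":0.3},
    {"tx":0,"ty":0,"tz":0.44,"wx":0,"wy":0,"wz":0,"jaw":0.3},
    {"tx":0,"ty":0,"tz":0.44,"wx":0,"wy":0,"wz":0,"jaw":0.2},
    {"tx":0,"ty":0,"tz":0.44,"wx":0,"wy":0,"wz":0,"jaw":0.2}
  ]
}}

```text
t: 4.92
tool_pos: [0.4576, 0.195, 0.0137]
ee_rot: [2.22, 2.222, 0.001]
contact_force: [-1.1, -0.5, 12.1]
gripper_width: 0.0335
finger_force: 30.0
```

Request:
{"fn": "play_rows", "kwargs": {
  "series": [
    {"tx":0,"ty":0,"tz":-0.15,"wx":0,"wy":0,"wz":0,"jaw":0.2},
    {"tx":0,"ty":0,"tz":-0.4,"wx":0,"wy":0,"wz":0,"jaw":0.2},
    {"tx":-0.3,"ty":0.4,"tz":-0.4,"wx":0,"wy":0,"wz":0,"jaw":0.2},
    {"tx":-0.598,"ty":0.8,"tz":-0.4,"wx":0,"wy":0,"wz":0,"jaw":0.2},
    {"tx":-0.598,"ty":1,"tz":-0.4,"wx":0,"wy":0,"wz":0,"jaw":0.2},
    {"tx":-0.598,"ty":1,"tz":-0.4,"wx":0,"wy":0,"wz":0,"jaw":0.2}
  ]
}}

```text
t: 5.68
tool_pos: [0.6104, 0.1039, 0.0734]
ee_rot: [2.222, 2.219, 0.003]
contact_force: [-0.4, 0.0, -2.4]
gripper_width: 0.0329
finger_force: 30.0
```

Request:
{"fn": "play_rows", "kwargs": {
  "series": [
    {"tx":0,"ty":0.165,"tz":0,"wx":0,"wy":0,"wz":0,"jaw":0.2},
    {"tx":0,"ty":0.165,"tz":0.2,"wx":0,"wy":0,"wz":0,"jaw":0.2},
    {"tx":0,"ty":0.165,"tz":0.2,"wx":0,"wy":0,"wz":0,"jaw":0.2},
    {"tx":0,"ty":0.165,"tz":0.2,"wx":0,"wy":0,"wz":0,"jaw":0.2}
  ]
}}

```text
t: 6.18
tool_pos: [0.6315, 0.1055, 0.0435]
ee_rot: [-2.22, -2.222, 0.0]
contact_force: [-0.8, -0.3, -0.6]
gripper_width: 0.0332
finger_force: 30.0
```

```bash
cat > look.py <<'E'
import sys
from h import *
l=sys.argv[1]; x,y=map(float,sys.argv[2:4]); n=sys.argv[4]
s=state();print(s["tool_pos"].round(4),s["ee_rot"].round(3),s["contact_force"].round(1))
o=[]
for c in("top","scene"):
    im=capture(c);u=proj(c,[[x,y,.02]])[0].astype(int);k=40 if c=="top" else 50
    u=np.clip(u,k,[560-k,420-k]);o.append(cv2.resize(im[u[1]-k:u[1]+k,u[0]-k:u[0]+k],(390,390),interpolation=2))
cv2.imwrite(f"pics/{n}.png",np.hstack(o))
E
python3 look.py regulator .633 .105 reg1
```

```text
[0.6315 0.1055 0.0435] [-2.22  -2.222  0.   ] [-0.8 -0.3 -0.6]
```

View pics/reg1.png

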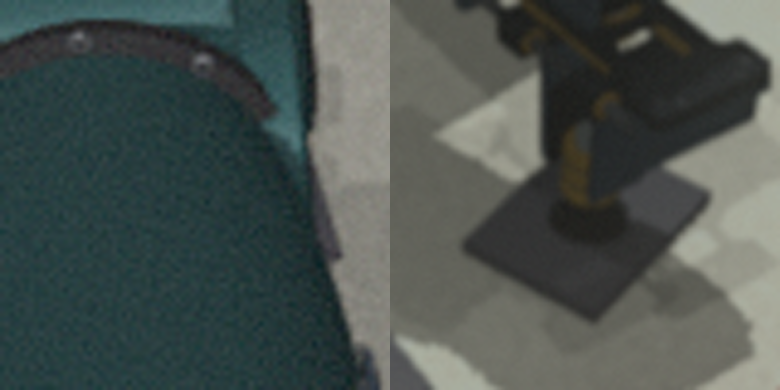

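The regulator is held over its pocket, centred. Lower it slowly.

Request:
{"fn": "play_rows", "kwargs": {
  "series": [
    {"tx":0,"ty":0.01,"tz":0.06,"wx":0,"wy":0,"wz":0,"jaw":0.2},
    {"tx":0,"ty":0.01,"tz":0.12,"wx":0,"wy":0,"wz":0,"jaw":0.2},
    {"tx":0,"ty":0.01,"tz":0.15,"wx":0,"wy":0,"wz":0,"jaw":0.2},
    {"tx":0,"ty":0.01,"tz":0.165,"wx":0,"wy":0,"wz":0,"jaw":0.2},
    {"tx":0,"ty":0.01,"tz":0.172,"wx":0,"wy":0,"wz":0,"jaw":0.2},
    {"tx":0,"ty":0.01,"tz":0.172,"wx":0,"wy":0,"wz":0,"jaw":0.2}
  ]
}}

```text
t: 7.02
tool_pos: [0.6332, 0.1052, 0.0177]
ee_rot: [-2.22, -2.222, 0.001]
contact_force: [-6.6, -1.2, 11.9]
gripper_width: 0.0332
finger_force: 30.0
```

Request:
{"fn": "play_rows", "kwargs": {
  "series": [
    {"tx":0,"ty":0,"tz":0,"wx":0,"wy":0,"wz":0,"jaw":0.6},
    {"tx":0,"ty":0,"tz":0,"wx":0,"wy":0,"wz":0,"jaw":0.6},
    {"tx":0,"ty":0,"tz":-0.1,"wx":0,"wy":0,"wz":0,"jaw":0.6},
    {"tx":0,"ty":0,"tz":-0.5,"wx":0,"wy":0,"wz":0,"jaw":0.6},
    {"tx":0.4,"ty":-0.07,"tz":-0.5,"wx":0,"wy":0,"wz":0.1,"jaw":0.8},
    {"tx":0.8,"ty":-0.133,"tz":-0.5,"wx":0,"wy":0,"wz":0.2,"jaw":0.8},
    {"tx":1,"ty":-0.133,"tz":-0.5,"wx":0,"wy":0,"wz":0.2,"jaw":0.8},
    {"tx":1,"ty":-0.133,"tz":-0.5,"wx":0,"wy":0,"wz":0.2,"jaw":0.8}
  ]
}}

```text
t: 8.02
tool_pos: [0.6135, 0.2572, 0.0932]
ee_rot: [2.538, 1.851, 0.002]
contact_force: [-0.1, -0.6, -0.6]
gripper_width: 0.0729
finger_force: 0.0
```

```bash
cat >> h.py <<'E'
def go(x,y,z,phi):
    s=state();A=R.from_rotvec(s["ee_rot"]);p,f=np.array([x,y,z]),phi
    B=R.from_matrix(np.array([[-np.sin(f),np.cos(f),0],[np.cos(f),np.sin(f),0],[0,0,-1]]).T)
    w=(A.inv()*B).as_rotvec()/(np.pi/2)
    print("at",s["tool_pos"].round(4),"F",s["contact_force"].round(1),"t",(A.inv().apply(p-s["tool_pos"])/.15).round(3),"w",w.round(3))
E
python3 -c "
from h import *
go(.6133,.2992,.08,-.663)"; python3 look.py r .633 .105 reg2
```

```text
at [0.6135 0.2572 0.0932] F [-0.1 -0.6 -0.6] t [ 0.266 -0.087  0.088] w [ 0.001 -0.001  0.224]
[0.6135 0.2572 0.0932] [2.538e+00 1.851e+00 2.000e-03] [-0.1 -0.6 -0.6]
```

View pics/reg2.png

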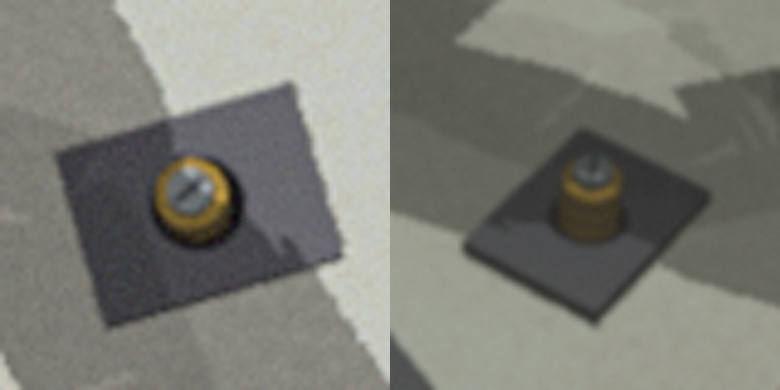

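The regulator stands upright and centred in the small round pocket in both views. Now the valve.

Request:
{"fn": "play_rows", "kwargs": {
  "series": [
    {"tx":0.266,"ty":-0.087,"tz":0.05,"wx":0,"wy":0,"wz":0.224,"jaw":0.8},
    {"tx":0.266,"ty":-0.087,"tz":0.09,"wx":0,"wy":0,"wz":0.224,"jaw":0.8},
    {"tx":0.266,"ty":-0.087,"tz":0.09,"wx":0,"wy":0,"wz":0.224,"jaw":0.8},
    {"tx":0.266,"ty":-0.087,"tz":0.3,"wx":0,"wy":0,"wz":0.224,"jaw":0.8},
    {"tx":0.266,"ty":-0.087,"tz":0.535,"wx":0,"wy":0,"wz":0.224,"jaw":0.8},
    {"tx":0.266,"ty":-0.087,"tz":0.535,"wx":0,"wy":0,"wz":0.224,"jaw":0.8}
  ]
}}

```text
t: 8.88
tool_pos: [0.612, 0.2955, 0.0101]
ee_rot: [-2.823, -1.377, 0.006]
contact_force: [0.6, 0.5, 0.1]
gripper_width: 0.0727
finger_force: 0.0
```

Request:
{"fn": "play_rows", "kwargs": {
  "series": [
    {"tx":0,"ty":0,"tz":0,"wx":0,"wy":0,"wz":0,"jaw":0.3},
    {"tx":0,"ty":0,"tz":0,"wx":0,"wy":0,"wz":0,"jaw":0.3},
    {"tx":0,"ty":0,"tz":0,"wx":0,"wy":0,"wz":0,"jaw":0.3},
    {"tx":0,"ty":0,"tz":0,"wx":0,"wy":0,"wz":0,"jaw":0.3},
    {"tx":0,"ty":0,"tz":0,"wx":0,"wy":0,"wz":0,"jaw":0.3},
    {"tx":0,"ty":0,"tz":0,"wx":0,"wy":0,"wz":0,"jaw":0.3}
  ]
}}

```text
t: 9.62
tool_pos: [0.6137, 0.2974, 0.0127]
ee_rot: [2.825, 1.375, 0.001]
contact_force: [-2.3, -1.6, 7.3]
gripper_width: 0.0402
finger_force: 30.0
```

Request:
{"fn": "play_rows", "kwargs": {
  "series": [
    {"tx":0,"ty":0,"tz":-0.1,"wx":0,"wy":0,"wz":0,"jaw":0.3},
    {"tx":0,"ty":0,"tz":-0.45,"wx":0,"wy":0,"wz":-0.06,"jaw":0.3},
    {"tx":-0.2,"ty":0.17,"tz":-0.7,"wx":0,"wy":0,"wz":-0.15,"jaw":0.3},
    {"tx":-0.5,"ty":0.43,"tz":-0.7,"wx":0,"wy":0,"wz":-0.25,"jaw":0.3},
    {"tx":-0.8,"ty":0.68,"tz":-0.7,"wx":0,"wy":0,"wz":-0.35,"jaw":0.3},
    {"tx":-1,"ty":0.85,"tz":-0.7,"wx":0,"wy":0,"wz":-0.437,"jaw":0.3},
    {"tx":-1,"ty":0.85,"tz":-0.7,"wx":0,"wy":0,"wz":-0.437,"jaw":0.3}
  ]
}}

```text
t: 10.5
tool_pos: [0.6209, 0.0982, 0.1176]
ee_rot: [2.199, 2.243, 0.0]
contact_force: [-0.3, 0.0, -2.3]
gripper_width: 0.0394
finger_force: 30.0
```

Request:
{"fn": "play_rows", "kwargs": {
  "series": [
    {"tx":-0.35,"ty":0,"tz":0,"wx":0,"wy":0,"wz":0,"jaw":0.3},
    {"tx":-0.7,"ty":0,"tz":0,"wx":0,"wy":0,"wz":0,"jaw":0.3},
    {"tx":-1,"ty":0,"tz":0,"wx":0,"wy":0,"wz":0,"jaw":0.3}
  ]
}}

```text
t: 10.88
tool_pos: [0.6243, -0.0503, 0.1175]
ee_rot: [2.199, 2.244, 0.0]
contact_force: [-0.5, 0.5, -3.5]
gripper_width: 0.0402
finger_force: 30.0
```

Request:
{"fn": "play_rows", "kwargs": {
  "series": [
    {"tx":-0.35,"ty":0,"tz":0,"wx":0,"wy":0,"wz":0,"jaw":0.3},
    {"tx":-0.7,"ty":0,"tz":0,"wx":0,"wy":0,"wz":0,"jaw":0.3},
    {"tx":-1,"ty":0,"tz":0,"wx":0,"wy":0,"wz":0,"jaw":0.3},
    {"tx":-1,"ty":0,"tz":0,"wx":0,"wy":0,"wz":0,"jaw":0.3}
  ]
}}

```text
t: 11.38
tool_pos: [0.6277, -0.2013, 0.1175]
ee_rot: [2.201, 2.24, 0.0]
contact_force: [0.4, 0.0, -2.9]
gripper_width: 0.0398
finger_force: 30.0
```

```bash
python3 -c "
from h import *
go(.6426,-.2977,.045,.023)"
```

```text
at [ 0.6277 -0.2013  0.1175] F [ 0.4  0.  -2.9] t [-0.644  0.087  0.483] w [ 0.     0.    -0.003]
```

Request:
{"fn": "play_rows", "kwargs": {
  "series": [
    {"tx":-0.35,"ty":0.05,"tz":0.0,"wx":0,"wy":0,"wz":0,"jaw":0.3},
    {"tx":-0.645,"ty":0.087,"tz":0.2,"wx":0,"wy":0,"wz":0,"jaw":0.3},
    {"tx":-0.645,"ty":0.087,"tz":0.42,"wx":0,"wy":0,"wz":0,"jaw":0.3},
    {"tx":-0.645,"ty":0.087,"tz":0.48,"wx":0,"wy":0,"wz":0,"jaw":0.3},
    {"tx":-0.645,"ty":0.087,"tz":0.48,"wx":0,"wy":0,"wz":0,"jaw":0.3},
    {"tx":-0.645,"ty":0.087,"tz":0.48,"wx":0,"wy":0,"wz":0,"jaw":0.3}
  ]
}}

```text
t: 12.12
tool_pos: [0.6434, -0.2954, 0.0465]
ee_rot: [2.196, 2.244, 0.001]
contact_force: [0.3, 0.5, -2.4]
gripper_width: 0.04
finger_force: 30.0
```

```bash
python3 -c "
from h import *
go(.6426,-.2977,.017,.023)"; python3 look.py v .6426 -.2977 val1
```

```text
at [ 0.6434 -0.2954  0.0465] F [ 0.3  0.5 -2.4] t [-0.015 -0.006  0.196] w [ 0.001  0.001 -0.001]
[ 0.6434 -0.2954  0.0465] [2.196e+00 2.244e+00 1.000e-03] [ 0.3  0.5 -2.4]
```

View pics/val1.png

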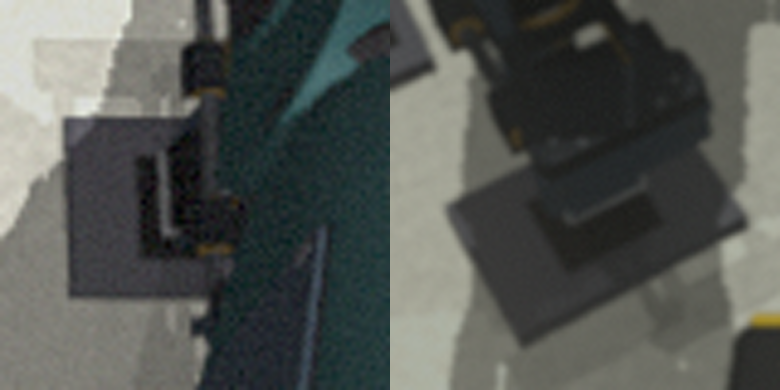

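The valve hangs above the square pocket, aligned with it. Lower it.

Request:
{"fn": "play_rows", "kwargs": {
  "series": [
    {"tx":-0.01,"ty":-0.005,"tz":0.08,"wx":0,"wy":0,"wz":0,"jaw":0.3},
    {"tx":-0.01,"ty":-0.005,"tz":0.14,"wx":0,"wy":0,"wz":0,"jaw":0.3},
    {"tx":-0.01,"ty":-0.005,"tz":0.17,"wx":0,"wy":0,"wz":0,"jaw":0.3},
    {"tx":-0.01,"ty":-0.005,"tz":0.19,"wx":0,"wy":0,"wz":0,"jaw":0.3},
    {"tx":-0.01,"ty":-0.005,"tz":0.2,"wx":0,"wy":0,"wz":0,"jaw":0.3},
    {"tx":-0.01,"ty":-0.005,"tz":0.2,"wx":0,"wy":0,"wz":0,"jaw":0.3}
  ]
}}

```text
t: 12.98
tool_pos: [0.6414, -0.2973, 0.0166]
ee_rot: [-2.197, -2.244, 0.001]
contact_force: [-14.2, 5.6, 25.7]
gripper_width: 0.0399
finger_force: 30.0
```

Request:
{"fn": "play_rows", "kwargs": {
  "series": [
    {"tx":0,"ty":0,"tz":0,"wx":0,"wy":0,"wz":0,"jaw":0.7},
    {"tx":0,"ty":0,"tz":0,"wx":0,"wy":0,"wz":0,"jaw":0.7},
    {"tx":0,"ty":0,"tz":-0.1,"wx":0,"wy":0,"wz":0,"jaw":0.7},
    {"tx":0,"ty":0,"tz":-0.5,"wx":0,"wy":0,"wz":0,"jaw":0.9},
    {"tx":0.3,"ty":-0.4,"tz":-0.5,"wx":0,"wy":0,"wz":0.015,"jaw":0.95},
    {"tx":0.6,"ty":-0.8,"tz":-0.5,"wx":0,"wy":0,"wz":0.015,"jaw":0.95},
    {"tx":0.65,"ty":-1,"tz":-0.5,"wx":0,"wy":0,"wz":0.015,"jaw":0.95},
    {"tx":0.65,"ty":-1,"tz":-0.5,"wx":0,"wy":0,"wz":0.015,"jaw":0.95}
  ]
}}

```text
t: 13.98
tool_pos: [0.4866, -0.2015, 0.0903]
ee_rot: [-2.223, -2.218, 0.001]
contact_force: [0.5, 0.0, 1.0]
gripper_width: 0.0865
finger_force: 0.0
```

```bash
python3 -c "
from h import *
go(.4733,-.199,.013,0)"; python3 look.py v .6426 -.2977 val2
```

```text
at [ 0.4866 -0.2015  0.0903] F [0.5 0.  1. ] t [ 0.016 -0.088  0.515] w [-0.001 -0.    -0.001]
[ 0.4866 -0.2015  0.0903] [-2.223e+00 -2.218e+00  1.000e-03] [0.5 0.  1. ]
```

View pics/val2.png

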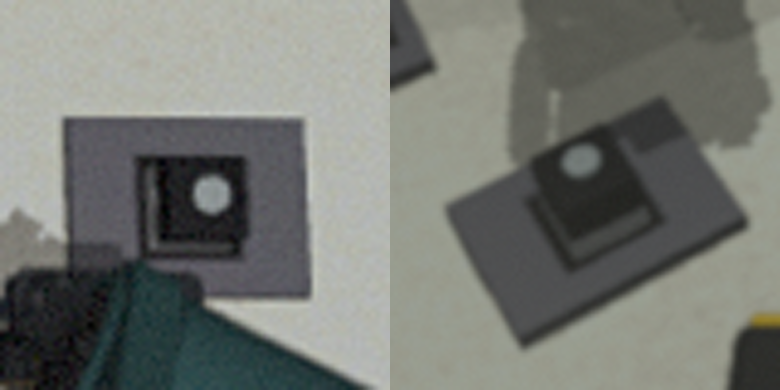

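The valve is down inside the square pocket. Now grasp the gauge.

Request:
{"fn": "play_rows", "kwargs": {
  "series": [
    {"tx":0.016,"ty":-0.088,"tz":0.1,"wx":0,"wy":0,"wz":0,"jaw":0.95},
    {"tx":0.016,"ty":-0.088,"tz":0.35,"wx":0,"wy":0,"wz":0,"jaw":0.95},
    {"tx":0.016,"ty":-0.088,"tz":0.51,"wx":0,"wy":0,"wz":0,"jaw":0.95},
    {"tx":0.016,"ty":-0.088,"tz":0.51,"wx":0,"wy":0,"wz":0,"jaw":0.95},
    {"tx":0.016,"ty":-0.088,"tz":0.51,"wx":0,"wy":0,"wz":0,"jaw":0.5},
    {"tx":0.016,"ty":-0.088,"tz":0.51,"wx":0,"wy":0,"wz":0,"jaw":0.4},
    {"tx":0.016,"ty":-0.088,"tz":0.51,"wx":0,"wy":0,"wz":0,"jaw":0.4},
    {"tx":0.016,"ty":-0.088,"tz":0.51,"wx":0,"wy":0,"wz":0,"jaw":0.4}
  ]
}}

```text
t: 15.08
tool_pos: [0.4766, -0.2007, 0.0139]
ee_rot: [2.224, 2.219, 0.0]
contact_force: [-2.1, 0.6, 8.1]
gripper_width: 0.0537
finger_force: 30.0
```

Request:
{"fn": "play_rows", "kwargs": {
  "series": [
    {"tx":0,"ty":0,"tz":0,"wx":0,"wy":0,"wz":0,"jaw":0.4},
    {"tx":0,"ty":0,"tz":0,"wx":0,"wy":0,"wz":0,"jaw":0.4}
  ]
}}

```text
t: 15.32
tool_pos: [0.4766, -0.2007, 0.0139]
ee_rot: [2.224, 2.219, -0.0]
contact_force: [-2.7, -0.2, 8.1]
gripper_width: 0.0537
finger_force: 30.0
```

Request:
{"fn": "play_rows", "kwargs": {
  "series": [
    {"tx":0,"ty":0,"tz":-0.1,"wx":0,"wy":0,"wz":0,"jaw":0.4},
    {"tx":0,"ty":0,"tz":-0.4,"wx":0,"wy":0,"wz":0,"jaw":0.4},
    {"tx":0.3,"ty":0.4,"tz":-0.4,"wx":0,"wy":0,"wz":0,"jaw":0.4},
    {"tx":0.68,"ty":0.8,"tz":-0.4,"wx":0,"wy":0,"wz":0,"jaw":0.4},
    {"tx":0.68,"ty":1,"tz":-0.4,"wx":0,"wy":0,"wz":0,"jaw":0.4},
    {"tx":0.68,"ty":1,"tz":-0.4,"wx":0,"wy":0,"wz":0,"jaw":0.4}
  ]
}}

```text
t: 16.08
tool_pos: [0.6302, -0.0974, 0.0747]
ee_rot: [2.22, 2.22, 0.003]
contact_force: [-0.3, -0.5, -2.6]
gripper_width: 0.0533
finger_force: 30.0
```

Request:
{"fn": "play_rows", "kwargs": {
  "series": [
    {"tx":0,"ty":0.1,"tz":0,"wx":0,"wy":0,"wz":0,"jaw":0.4},
    {"tx":0,"ty":0.1,"tz":0.1,"wx":0,"wy":0,"wz":0,"jaw":0.4},
    {"tx":0,"ty":0.1,"tz":0.2,"wx":0,"wy":0,"wz":0,"jaw":0.4},
    {"tx":0,"ty":0.1,"tz":0.2,"wx":0,"wy":0,"wz":0,"jaw":0.4},
    {"tx":0,"ty":0.1,"tz":0.2,"wx":0,"wy":0,"wz":0,"jaw":0.4}
  ]
}}

```text
t: 16.7
tool_pos: [0.6414, -0.0992, 0.0432]
ee_rot: [-2.224, -2.218, 0.0]
contact_force: [0.7, 1.1, -2.1]
gripper_width: 0.0533
finger_force: 30.0
```

```bash
python3 -c "
from h import *
go(.6423,-.0985,.0175,0)"; python3 look.py v .6423 -.0977 g1
```

```text
at [ 0.6414 -0.0992  0.0432] F [ 0.7  1.1 -2.1] t [0.005 0.006 0.171] w [-0.    -0.    -0.002]
[ 0.6414 -0.0992  0.0432] [-2.224 -2.218  0.   ] [ 0.7  1.1 -2.1]
```

View pics/g1.png

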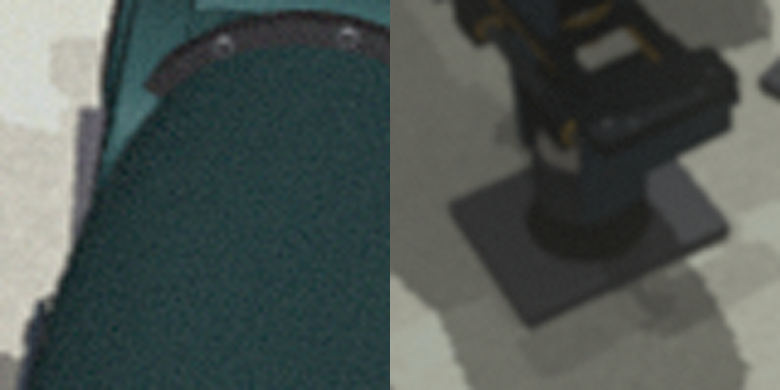

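The gauge is over the large round pocket, centred. Lower it.

Request:
{"fn": "play_rows", "kwargs": {
  "series": [
    {"tx":0.005,"ty":0.006,"tz":0.06,"wx":0,"wy":0,"wz":0,"jaw":0.4},
    {"tx":0.005,"ty":0.006,"tz":0.12,"wx":0,"wy":0,"wz":0,"jaw":0.4},
    {"tx":0.005,"ty":0.006,"tz":0.15,"wx":0,"wy":0,"wz":0,"jaw":0.4},
    {"tx":0.005,"ty":0.006,"tz":0.163,"wx":0,"wy":0,"wz":0,"jaw":0.4},
    {"tx":0.005,"ty":0.006,"tz":0.171,"wx":0,"wy":0,"wz":0,"jaw":0.4},
    {"tx":0.005,"ty":0.006,"tz":0.171,"wx":0,"wy":0,"wz":0,"jaw":0.4}
  ]
}}

```text
t: 17.55
tool_pos: [0.6428, -0.0983, 0.018]
ee_rot: [2.224, 2.219, 0.0]
contact_force: [0.4, 0.3, -2.0]
gripper_width: 0.0536
finger_force: 30.0
```

Request:
{"fn": "play_rows", "kwargs": {
  "series": [
    {"tx":0,"ty":0,"tz":0.005,"wx":0,"wy":0,"wz":0,"jaw":0.4},
    {"tx":0,"ty":0,"tz":0.008,"wx":0,"wy":0,"wz":0,"jaw":0.4},
    {"tx":0,"ty":0,"tz":0.008,"wx":0,"wy":0,"wz":0,"jaw":0.4}
  ]
}}

```text
t: 17.92
tool_pos: [0.6429, -0.0983, 0.0179]
ee_rot: [-2.224, -2.219, 0.0]
contact_force: [-8.0, 1.1, 19.1]
gripper_width: 0.0534
finger_force: 30.0
```

Contact with the floor. Release, lift, and head for the converter.

Request:
{"fn": "play_rows", "kwargs": {
  "series": [
    {"tx":0,"ty":0,"tz":0,"wx":0,"wy":0,"wz":0,"jaw":0.8},
    {"tx":0,"ty":0,"tz":0,"wx":0,"wy":0,"wz":0,"jaw":0.8},
    {"tx":0,"ty":0,"tz":-0.1,"wx":0,"wy":0,"wz":0,"jaw":0.8},
    {"tx":0,"ty":0,"tz":-0.5,"wx":0,"wy":0,"wz":0,"jaw":0.8},
    {"tx":0.3,"ty":-0.4,"tz":-0.5,"wx":0,"wy":0,"wz":-0.1,"jaw":0.8},
    {"tx":0.7,"ty":-0.8,"tz":-0.5,"wx":0,"wy":0,"wz":-0.2,"jaw":0.8},
    {"tx":0.7,"ty":-1,"tz":-0.5,"wx":0,"wy":0,"wz":-0.204,"jaw":0.8},
    {"tx":0.7,"ty":-1,"tz":-0.5,"wx":0,"wy":0,"wz":-0.204,"jaw":0.8}
  ]
}}

```text
t: 18.92
tool_pos: [0.4894, 0.0083, 0.0919]
ee_rot: [-1.838, -2.546, 0.002]
contact_force: [0.8, 0.5, 0.5]
gripper_width: 0.0728
finger_force: 0.0
```

```bash
python3 -c "
from h import *
go(.4456,.0068,.013,.323)"
```

```text
at [0.4894 0.0083 0.0919] F [0.8 0.5 0.5] t [ 0.082 -0.279  0.526] w [-0.001 -0.    -0.002]
```

Request:
{"fn": "play_rows", "kwargs": {
  "series": [
    {"tx":0.082,"ty":-0.279,"tz":0,"wx":0,"wy":0,"wz":0,"jaw":0.8},
    {"tx":0.082,"ty":-0.279,"tz":0.1,"wx":0,"wy":0,"wz":0,"jaw":0.8},
    {"tx":0.082,"ty":-0.279,"tz":0.35,"wx":0,"wy":0,"wz":0,"jaw":0.8},
    {"tx":0.082,"ty":-0.279,"tz":0.525,"wx":0,"wy":0,"wz":0,"jaw":0.8},
    {"tx":0.082,"ty":-0.279,"tz":0.525,"wx":0,"wy":0,"wz":0,"jaw":0.8}
  ]
}}

```text
t: 19.55
tool_pos: [0.4494, 0.0054, 0.0117]
ee_rot: [-1.841, -2.543, 0.002]
contact_force: [0.1, 0.5, 1.0]
gripper_width: 0.0729
finger_force: 0.0
```

Request:
{"fn": "play_rows", "kwargs": {
  "series": [
    {"tx":0,"ty":0,"tz":0,"wx":0,"wy":0,"wz":0,"jaw":0.3},
    {"tx":0,"ty":0,"tz":0,"wx":0,"wy":0,"wz":0,"jaw":0.3},
    {"tx":0,"ty":0,"tz":0,"wx":0,"wy":0,"wz":0,"jaw":0.3},
    {"tx":0,"ty":0,"tz":0,"wx":0,"wy":0,"wz":0,"jaw":0.3},
    {"tx":0,"ty":0,"tz":0,"wx":0,"wy":0,"wz":0,"jaw":0.3},
    {"tx":0,"ty":0,"tz":0,"wx":0,"wy":0,"wz":0,"jaw":0.3}
  ]
}}

```text
t: 20.3
tool_pos: [0.4495, 0.0056, 0.0133]
ee_rot: [1.841, 2.545, 0.0]
contact_force: [-3.0, -1.4, 10.2]
gripper_width: 0.0398
finger_force: 30.0
```

Request:
{"fn": "play_rows", "kwargs": {
  "series": [
    {"tx":0,"ty":0,"tz":-0.1,"wx":0,"wy":0,"wz":0,"jaw":0.3},
    {"tx":0,"ty":0,"tz":-0.4,"wx":0,"wy":0,"wz":0,"jaw":0.3},
    {"tx":-0.3,"ty":-0.08,"tz":-0.4,"wx":0,"wy":0,"wz":0.08,"jaw":0.3},
    {"tx":-0.65,"ty":-0.17,"tz":-0.4,"wx":0,"wy":0,"wz":0.18,"jaw":0.3},
    {"tx":-0.97,"ty":-0.25,"tz":-0.4,"wx":0,"wy":0,"wz":0.239,"jaw":0.3},
    {"tx":-0.97,"ty":-0.25,"tz":-0.4,"wx":0,"wy":0,"wz":0.239,"jaw":0.3}
  ]
}}

```text
t: 21.05
tool_pos: [0.4598, -0.1469, 0.0739]
ee_rot: [2.288, 2.151, 0.001]
contact_force: [-0.3, 0.3, -1.8]
gripper_width: 0.0398
finger_force: 30.0
```

Request:
{"fn": "play_rows", "kwargs": {
  "series": [
    {"tx":-0.35,"ty":0,"tz":0,"wx":0,"wy":0,"wz":0,"jaw":0.3},
    {"tx":-0.7,"ty":0,"tz":0,"wx":0,"wy":0,"wz":0,"jaw":0.3},
    {"tx":-1,"ty":0,"tz":0,"wx":0,"wy":0,"wz":0,"jaw":0.3},
    {"tx":-1,"ty":0,"tz":0,"wx":0,"wy":0,"wz":0,"jaw":0.3}
  ]
}}

```text
t: 21.55
tool_pos: [0.4508, -0.2958, 0.0736]
ee_rot: [2.285, 2.154, 0.0]
contact_force: [-0.7, -0.3, -2.2]
gripper_width: 0.0397
finger_force: 30.0
```

```bash
python3 -c "
from h import *
go(.459,-.3885,.045,-.053)"
```

```text
at [ 0.4508 -0.2958  0.0736] F [-0.7 -0.3 -2.2] t [-0.613  0.09   0.191] w [ 0.001  0.    -0.004]
```

Request:
{"fn": "play_rows", "kwargs": {
  "series": [
    {"tx":-0.35,"ty":0.09,"tz":0,"wx":0,"wy":0,"wz":0,"jaw":0.3},
    {"tx":-0.613,"ty":0.09,"tz":0.05,"wx":0,"wy":0,"wz":0,"jaw":0.3},
    {"tx":-0.613,"ty":0.09,"tz":0.19,"wx":0,"wy":0,"wz":0,"jaw":0.3},
    {"tx":-0.613,"ty":0.09,"tz":0.19,"wx":0,"wy":0,"wz":0,"jaw":0.3},
    {"tx":-0.613,"ty":0.09,"tz":0.19,"wx":0,"wy":0,"wz":0,"jaw":0.3}
  ]
}}

```text
t: 22.18
tool_pos: [0.4588, -0.3851, 0.0445]
ee_rot: [-2.282, -2.158, -0.0]
contact_force: [-0.1, 0.0, -1.2]
gripper_width: 0.0397
finger_force: 30.0
```

```bash
python3 -c "
from h import *
go(.459,-.3885,.017,-.053)"; python3 look.py v .459 -.3855 c1
```

```text
at [ 0.4588 -0.3851  0.0445] F [-0.1  0.  -1.2] t [-0.023  0.002  0.183] w [-0.    -0.    -0.002]
[ 0.4588 -0.3851  0.0445] [-2.282 -2.158 -0.   ] [-0.1  0.  -1.2]
```

View pics/c1.png

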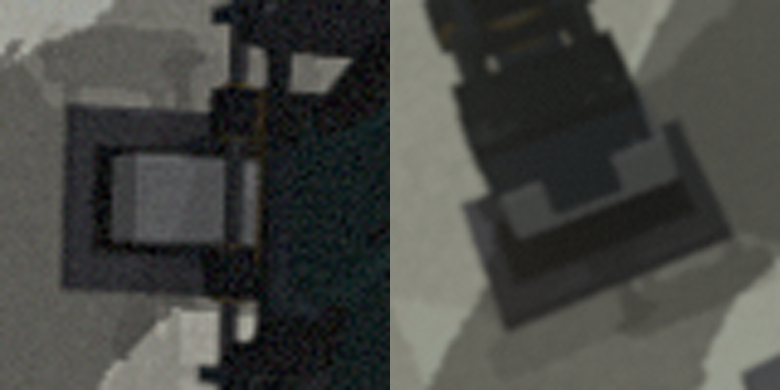

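Run:
```python
from h import *
s=state()["tool_pos"];ph=-.053;tx=np.array([-np.sin(ph),np.cos(ph),0])
for c,k,f in(("top",40,390/80),("scene",50,3.9)):
    u=np.clip(proj(c,[[.459,-.3855,.02]])[0].astype(int),k,[560-k,420-k])
    for off in(0,.003,.006):
        P=[]
        for e in(-1,1):
            b=s*[1,1,0]+tx*(off+e*.042)
            P+=[b+[.02,0,z] for z in(.031,.067)]+[b+[0,0,.067]]
        print(c,off,((proj(c,P)-u+k)*f).round().astype(int).tolist())
```

```text
top 0 [[289, 161], [322, 158], [322, 201], [120, 149], [147, 146], [148, 190]]
top 0.003 [[283, 160], [315, 158], [316, 201], [114, 149], [141, 145], [142, 189]]
top 0.006 [[277, 160], [309, 157], [310, 201], [108, 148], [135, 145], [135, 189]]
scene 0 [[123, 241], [102, 195], [91, 169], [284, 178], [267, 131], [254, 107]]
scene 0.003 [[129, 239], [108, 192], [97, 167], [289, 176], [273, 129], [260, 105]]
scene 0.006 [[135, 237], [114, 190], [103, 165], [295, 174], [279, 127], [266, 103]]
```

The ends of the converter sit about 4 mm towards +y of the tool, so I correct for that while lowering.

Request:
{"fn": "play_rows", "kwargs": {
  "series": [
    {"tx":-0.026,"ty":0,"tz":0.03,"wx":0,"wy":0,"wz":0,"jaw":0.3},
    {"tx":-0.026,"ty":0,"tz":0.1,"wx":0,"wy":0,"wz":0,"jaw":0.3},
    {"tx":-0.026,"ty":0,"tz":0.15,"wx":0,"wy":0,"wz":0,"jaw":0.3},
    {"tx":-0.026,"ty":0,"tz":0.17,"wx":0,"wy":0,"wz":0,"jaw":0.3},
    {"tx":-0.026,"ty":0,"tz":0.18,"wx":0,"wy":0,"wz":0,"jaw":0.3},
    {"tx":-0.026,"ty":0,"tz":0.185,"wx":0,"wy":0,"wz":0,"jaw":0.3},
    {"tx":-0.026,"ty":0,"tz":0.185,"wx":0,"wy":0,"wz":0,"jaw":0.3}
  ]
}}

```text
t: 23.15
tool_pos: [0.4584, -0.3903, 0.0173]
ee_rot: [-2.284, -2.156, 0.0]
contact_force: [-7.3, 6.1, 14.8]
gripper_width: 0.0396
finger_force: 30.0
```

Down at the floor height with contact. Release, lift, and move clear so both cameras can see.

Request:
{"fn": "play_rows", "kwargs": {
  "series": [
    {"tx":0,"ty":0,"tz":0,"wx":0,"wy":0,"wz":0,"jaw":0.7},
    {"tx":0,"ty":0,"tz":0,"wx":0,"wy":0,"wz":0,"jaw":0.7},
    {"tx":0,"ty":0,"tz":-0.1,"wx":0,"wy":0,"wz":0,"jaw":0.7},
    {"tx":0,"ty":0,"tz":-0.4,"wx":0,"wy":0,"wz":0,"jaw":0.7},
    {"tx":0,"ty":0,"tz":-0.8,"wx":0,"wy":0,"wz":0,"jaw":0.7},
    {"tx":0.5,"ty":0,"tz":-0.9,"wx":0,"wy":0,"wz":0,"jaw":0.7},
    {"tx":1,"ty":0,"tz":-0.9,"wx":0,"wy":0,"wz":0,"jaw":0.7}
  ]
}}

```text
t: 24.02
tool_pos: [0.4663, -0.2663, 0.1531]
ee_rot: [2.283, 2.153, 0.002]
contact_force: [0.1, 0.0, -0.8]
gripper_width: 0.0637
finger_force: 0.0
```

Request:
{"fn": "play_rows", "kwargs": {
  "series": [
    {"tx":0.5,"ty":0,"tz":0,"wx":0,"wy":0,"wz":0,"jaw":0.7},
    {"tx":1,"ty":0,"tz":0,"wx":0,"wy":0,"wz":0,"jaw":0.7},
    {"tx":1,"ty":0,"tz":0,"wx":0,"wy":0,"wz":0,"jaw":0.7},
    {"tx":1,"ty":0,"tz":0,"wx":0,"wy":0,"wz":0,"jaw":0.7}
  ]
}}

```text
t: 24.52
tool_pos: [0.4745, -0.1159, 0.1516]
ee_rot: [2.281, 2.159, 0.001]
contact_force: [0.4, 0.4, -0.7]
gripper_width: 0.0639
finger_force: 0.0
```

Request:
{"fn": "play_rows", "kwargs": {
  "series": [
    {"tx":0.5,"ty":0,"tz":0,"wx":0,"wy":0,"wz":0,"jaw":0.7},
    {"tx":1,"ty":0,"tz":0,"wx":0,"wy":0,"wz":0,"jaw":0.7},
    {"tx":1,"ty":0,"tz":0,"wx":0,"wy":0,"wz":0,"jaw":0.7},
    {"tx":1,"ty":0,"tz":0,"wx":0,"wy":0,"wz":0,"jaw":0.7}
  ]
}}

```text
t: 25.02
tool_pos: [0.4834, 0.033, 0.1513]
ee_rot: [2.282, 2.158, 0.001]
contact_force: [0.3, -1.2, 0.3]
gripper_width: 0.0642
finger_force: 0.0
```

Run:
```python
from h import *
import json
P=json.load(open("poses.json"));o={"top":[],"scene":[]}
im={c:capture(c) for c in o}
for l,n in dict(gauge="large_round",regulator="small_round",converter="oblong",valve="square").items():
    q=P["nest_"+n]; ms={c:m for c in o if (m:=best(c,l,q[:2])) is not None}
    r,f=fit(l,q,ms,z=.004,yaws=None if l in("gauge","regulator") else [q[2]]) if ms else (np.zeros(3),9)
    print(l,list(ms),"off mm",((r-q[:3])[:2]*1e3).round(1),"dyaw",round(r[2]-q[2],3),round(f,3))
    for c in o:
        u=np.clip(proj(c,[[q[0],q[1],.02]])[0].astype(int),36,[524,384]);o[c].append(cv2.resize(im[c][u[1]-36:u[1]+36,u[0]-36:u[0]+36],(200,280) if 0 else (200,200),interpolation=2))
cv2.imwrite("pics/final.png",np.vstack([np.hstack(o["top"]),np.hstack(o["scene"])]))
s=state();print(s["t"],s["tool_pos"])
```

```text
gauge ['top', 'scene'] off mm [0.2 0.8] dyaw -1.537 0.076
regulator ['top', 'scene'] off mm [-1.6  0.5] dyaw 1.372 0.166
converter ['top', 'scene'] off mm [-1.8 -0.7] dyaw -0.009 0.097
valve ['top', 'scene'] off mm [-3.6  1. ] dyaw 0.007 0.101
25.525 [0.48291822 0.03218369 0.15073887]
```

View pics/final.png

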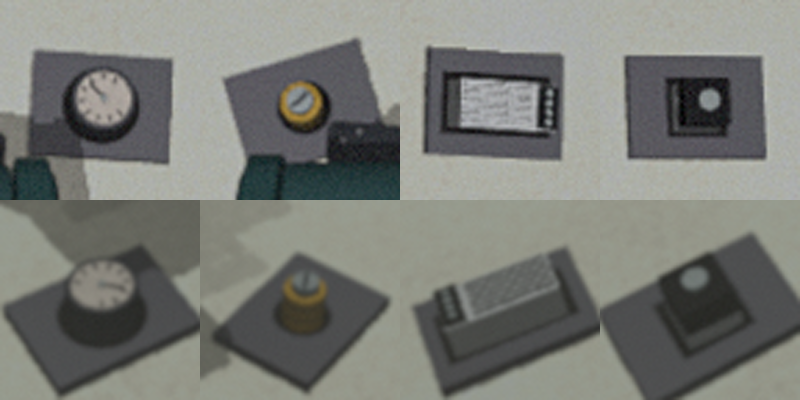

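All four parts stand upright in their matching pockets, within 4 mm of centre where 6 mm is free, and the gripper is clear.

```bash
python3 -c "
from bench import close_job
print(close_job())"
```

```text
the job is handed in; nothing more can be done
None
```

All four parts are upright and released in their matching nests, by camera check within 4 mm of the pocket centres, and the job was handed in at about 25.5 s; no verdict came back.

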